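Press a bearing cover home with the seating tool

ROBOT

A 7-joint arm with a two-finger parallel gripper is mounted at the origin on a cart in front of the work surface, level with it; the furniture and walls round the work are solid. World frame = base frame: x ahead of the robot, y to its left, z up, the work surface at z = 0. Lengths are in m, angles in rad, forces in N, time in s.
With the tool pointing down it reaches from about 0.35 to 0.9 m from the base axis. Payload 19.9 kg.
Tool frame: the origin (TCP) lies at the very end of the fingers, on their centre line; the grasp point (between the pads) lies 19 mm behind it; z points along the fingers, y is the line along which they close (so a half turn about z gives the same grasp; the last joint's range is limited). The gripper opens to 94 mm and grips with 3 to 60 N. Pads are 16 mm wide; open, the fingers measure 119 mm over their backs; the gripper's body (75 mm by 177 mm) begins 78 mm behind the grasp point.
Start: joints at [1.268, 0.417, -0.01, 1.614, 0.005, 1.111, -0.053], TCP at [0.162, -0.604, 0.172] pointing down, gripper open.
Joint ranges: [-2.81, 2.81], [-0.39, 2.02], [-1.27, 1.25], [0.06, 2.57], [-1.19, 4.33], [0.19, 2], [-2.82, 2.82]. Speed limits (rad/s): [1.89, 1.89, 2.39, 2.39, 3.01, 3.01, 3.01].

INTERFACE

Orientations are given as [roll, pitch, yaw] about the fixed x, y, z axes, in that order (R = Rz(yaw) Ry(pitch) Rx(roll)).
In Python, from workcell import observe, get_image, job_done, regions_of gives the robot as it stands.
- The arm moves only by the tool step_arm, never from a script. Its argument "plan" is a list of rows, each an object with "slide": the shift along the tool's x, y, z in mm, a list of three; "angular": the turn, a rotation vector about the tool's x, y, z in units of 5 degrees (1.0 is 5 degrees), a list of three; "fingers": the closure, from 0 (fully open) to 1 (shut). In form: [{"slide": [x, y, z], "angular": [ax, ay, az], "fingers": fingers}, ...]. A call has 1 to 20 rows; each row shifts and turns the commanded pose from where the row before left it, along the tool's axes as they then stand; what a row does not reach is not made up. A row lasts 1/12 s, in which the tool goes at most 41.7 mm and 7.16 degrees, less where a joint would pass 70% of its speed; a pose out of reach is approached as far as the arm can. A call with a gripper value outside its range is refused whole. The fingers move at their own pace and stop on an object; "newtons" is the grip in N (left out, the last holds). Time passes only in rows, so rows that do not move let the fingers close. It gives the time, the measured TCP pose, the force, the opening and the grip force at its end, in the units of the state.
- observe(): the state, without advancing time (a new reading comes with each control period).
- get_image(name): name is "scene" or "top" or "wrist"; returns a dict with "pixels" (480x640x3 uint8, red, green, blue), "z_map" (480x640 float32, m along the optical axis (not along the pixel's ray), 0 where there is no reading), "K" (3x3 intrinsics, pixels), "xyz" and "attitude" of the camera in the world; the wrist camera has in their place "hand_eye" (4x4, takes a point from camera to tool coordinates, whose origin is the TCP and whose axes are the flange's). Camera axes: x right, y down, z forward; pixel columns grow to the right and rows downward; lengths in m; the calibration is good to about 2 mm. A picture is of the moment at which its call begins: read the wrist's pose just before it.
- job_done(): hands the job in; it is judged then, once.
Trained networks look in a picture, given as the dict that the camera call returned (one of the last four; its "shot" number tells which), for a name from the list of things; names that differ only in an ending like _2 or _b are one class to them, and where a whole thing is asked for, a point or a joint stands for the part that bears it (a point fixed in the world has none). Each returns a list of dicts, best first, with "conf" (0 to 1); they miss things now and then, are a little off and sometimes report something else, mostly with a low value. They report only what shows in the picture. A call takes as long as a camera call. They do not tell look-alikes from the thing itself.
- regions_of(picture, query): "pixels" (480x640 bool, what is visible of it) and "uv" ([column, row] in pixels, amid what is visible of it).
The state is a dict: "t": time; "joint_positions": joint angles; "dq": joint speeds; "joint_torque": joint torques, N m; "tcp_pos": TCP position; "eef_rot": TCP orientation; "force": force on the tool from outside, world axes, zero at the start; "wrist_torque": the same for the moment, N m; "opening": finger opening in m; "grip_force": force on a finger pad.
Only numpy, scipy, OpenCV 4.12 (cv2) and the standard library are available. Lean on these libraries where they do the work, as an engineer would, in place of code of your own. Each camera call takes 0.05 s, during which the arm holds its last target. There are 200 camera calls.

TASK

Take the red-handled seating tool from its wooden stand and with its nose press the orange cover squarely into the blue bearing block until it clicks home, flush with the rim, then keep it pressed firmly (about 15 N) for a good second. Go gently: the thin cover cracks above 40 N or when it cocks, and fingers must not touch it. Then hang the tool back in its stand, upright and fully down, leaving the other things where they are.

Things in the scene. Friction and masses are not known exactly. Their poses are not given: they have to be found in the camera images.
- block: Blue cast bearing block on a 124x124 mm plywood pad, fixed to the worktop; yaw varies. Origin: centre of the underside; z up. In its middle a round boss, 72 mm across the top, with an upright 48 mm bore. A small steel spring clip on the boss's -x side bulges while the cover passes and snaps back as it clicks home.
- block_rim (a point): Centre of the bore's mouth, level with the boss's rim, 50 mm above the block's origin; z up. The cover, once started, resists with 10 to 12 N over the first half of its 6 mm travel, then snaps down by itself onto a hard stop and stays.
- cover: Orange round plastic snap-in cover, 45 mm across, started in the bore. Origin: centre of its flat top; z up. At the start the top stands about 6 mm above the rim; fully home it is flush with the rim. It is spring-centred but rocks if pressed near its edge (more than 12 mm off centre) or by a tilted tool, and is spoilt when it leans more than 6 degrees.
- stand: Dark wooden block 100x100x60 mm, fixed to the worktop; yaw varies. Origin: centre of the underside; its top is 60 mm above. An upright through hole of 42 mm diameter in its middle holds the tool; hung fully down, the tool's origin is level with the stand's top.
- seating_tool: Loose tool, about 0.3 kg, hanging upright in the stand by its flange. Origin: centre of the flange's underside; z up. Flange 58 mm across, 6 mm thick, aluminium; below it a stem 33 mm across, 26 mm long, out of which comes a black nose 28 mm across with a flat face, set to a new length each time and stiff: its face lies 30 to 42 mm below the origin, not measured, so feel for contact.
- tool_handle (a point): Middle of the tool's plain round red handle, 30 mm across, axis z, 30 mm above the tool's origin; the handle runs from the flange's upper side (6 mm above the tool's origin) to its black top (60 mm). Fingers reaching down almost to the flange also push on it if the handle slips.
- masking_tape: roll of masking tape lying flat, 96 mm across, 24 mm high; loose bystander, to be left alone; origin: centre of the underside
- tape_measure: yellow tape measure, 38x83x60 mm; loose bystander, to be left alone; origin: centre of the underside
- sanding_block_1: brown sanding block, 52x68x24 mm; loose bystander, to be left alone; origin: centre of the underside
- chuck_key: black T-shaped chuck key lying flat, 70x70x12 mm; loose bystander, to be left alone; origin: centre of the underside
- faceplate: brown round lathe faceplate, 80 mm across, 20 mm high; loose bystander, to be left alone; origin: centre of the underside
- glue_bottle: white glue bottle with orange cap, 66 mm across, 183 mm high; loose bystander, to be left alone; origin: centre of the underside
Mind the look-alikes: they are no part of the job. There is more than one size of the block; the one meant has the size given above.

How it is judged:
On the way, in this order (a step that is already met when the one before it is completed fails the run):
1. the seating tool is lifted out of the stand (flange at least 45 mm above the stand's top) (z of seating_tool in the frame of stand above 0.105 m), for 0.1 s.
2. the cover is home and the tool keeps it pressed with 8 to 30 N for 0.6 s (z of cover in the frame of block below 0.0515 m and angle between cover's own z axis and vertical below 0.05 rad and contact force between seating_tool and cover between 8 and 30 N), for 0.6 s.
At the end, for the whole second after the job is handed in: The cover's top is within 1.5 mm above the rim and tilted by less than 0.05 rad; the tool hangs in the stand: flange within 3 mm of the stand's top, within 9 mm of the hole's axis, tilted less than 0.08 rad, at rest and released (z of cover in the frame of block below 0.0515 m and angle between cover's own z axis and vertical below 0.05 rad and z of seating_tool in the frame of stand between 0.057 and 0.063 m and horizontal distance between seating_tool and stand below 0.009 m and angle between seating_tool's own z axis and vertical below 0.08 rad and linear speed of seating_tool below 0.02 m/s); the robot touches nothing.
It fails at once if the cover is loaded with more than 40 N (contact force between cover and anything else above 40 N).
It fails at once if the cover is cocked by more than 6 degrees (angle between cover's own z axis and vertical above 0.105 rad).
It fails at once if the fingers press on the cover (contact force between the fingers and cover above 1 N).
It fails at once if a bystander is moved more than 30 mm (distance of any of masking_tape, tape_measure, sanding_block_1, chuck_key, faceplate, glue_bottle from where it was at the start of the episode above 0.03 m).
It also fails if it takes over 56 s, if anything falls off the work surface, if the arm or the gripper's body presses on something with over 40 N, if the wrist force passes 120 N, or if a joint passes its speed limit or range.

## Working session

There is one attempt and no reset: what is moved stays moved. The work goes in short steps, Python scripts to look and compute and a tool call to move; the robot and the scene stay as the last step left them, time stands still between calls to the robot, and variables do not carry over. Pictures are saved under pics/ and viewed, at most 10 in all, crops included, and the job is handed in when it is done.

Besides the shell and the picture viewer there is one more tool, called after "Emit:" in YAML: its name, and indented under it one key for each argument. step_arm: Moves the arm, as the interface text tells. Its arguments: {"type":"object","properties":{"plan":{"type":"array","items":{"type":"object","properties":{"slide":{"type":"array","items":{"type":"number"}},"angular":{"type":"array","items":{"type":"number"}},"fingers":{"type":"number"}}}},"newtons":{"type":"number"}},"required":["plan"]}

```bash
mkdir -p pics
cat > h.py <<'E'
import numpy as np, cv2
from scipy.spatial.transform import Rotation as R
from workcell import observe, get_image, job_done, regions_of
def cam(name):
    s=observe(); p=get_image(name)
    if name=="wrist":
        T=np.eye(4); T[:3,:3]=R.from_euler('xyz',s['eef_rot']).as_matrix(); T[:3,3]=s['tcp_pos']; T=T@np.array(p['hand_eye'])
    else:
        T=np.eye(4); a=np.array(p['attitude']); T[:3,:3]=a if a.shape==(3,3) else R.from_euler('xyz',a).as_matrix(); T[:3,3]=p['xyz']
    z=p['z_map']; K=np.array(p['K']); v,u=np.mgrid[:480,:640]
    P=np.stack([(u-K[0,2])/K[0,0]*z,(v-K[1,2])/K[1,1]*z,z],-1)@T[:3,:3].T+T[:3,3]
    P[z==0]=np.nan
    return p,P,T
def save(p,n): cv2.imwrite(f'pics/{n}.png',p['pixels'][:,:,::-1])
E
python3 - <<'E'
from h import *
s=observe(); print({k:np.round(v,3) for k,v in s.items()})
for c in ("top","scene"):
    p,P,T=cam(c); save(p,c); print(c,np.array(p['attitude']).shape,np.round(T,3).tolist())
    for q in ("block","cover","stand","seating_tool","tool_handle","glue_bottle","tape_measure","masking_tape","faceplate"):
        for r in regions_of(p,q)[:4]:
            m=r['pixels']; X=P[m]; X=X[~np.isnan(X[:,0])]
            if len(X): print(q,round(r['conf'],2),np.round(r['uv']),m.sum(),np.round(np.percentile(X,[3,50,97],axis=0),3).tolist())
E
```

```text
{'t': np.float64(0.0), 'joint_positions': array([ 1.268,  0.418, -0.01 ,  1.614,  0.005,  1.111, -0.053]), 'dq': array([ 0.   ,  0.002,  0.   , -0.   , -0.001, -0.001,  0.001]), 'joint_torque': array([ 1.0000e-03, -8.5124e+01,  6.3900e-01, -4.2598e+01, -4.9000e-02,
        1.9000e-02,  0.0000e+00]), 'tcp_pos': array([ 0.162, -0.603,  0.172]), 'eef_rot': array([-3.14 ,  0.   ,  0.262]), 'force': array([-0.18 ,  0.238,  0.556]), 'wrist_torque': array([0.053, 0.01 , 0.042]), 'grip_force': np.float64(0.0), 'opening': np.float64(0.094)}
top (3,) [[0.097, -0.972, 0.214, 0.294], [-0.995, -0.095, 0.02, -0.04], [0.001, -0.215, -0.977, 1.333], [0.0, 0.0, 0.0, 1.0]]
block 0.91 [199. 285.] 1602 [[0.42, 0.229, 0.004], [0.463, 0.271, 0.018], [0.512, 0.323, 0.046]]
block 0.48 [215. 194.] 804 [[0.664, 0.227, 0.006], [0.698, 0.261, 0.013], [0.734, 0.297, 0.023]]
cover 0.5 [193. 281.] 164 [[0.452, 0.262, 0.038], [0.466, 0.276, 0.044], [0.482, 0.291, 0.049]]
cover 0.49 [374. 303.] 277 [[0.439, -0.173, 0.051], [0.457, -0.153, 0.056], [0.476, -0.134, 0.06]]
stand 0.86 [267. 300.] 1514 [[0.401, 0.056, 0.0
[... 1520 characters left out ...]
89.] 466 [[0.429, 0.09, 0.06], [0.448, 0.125, 0.075], [0.482, 0.142, 0.122]]
glue_bottle 0.66 [200. 246.] 1199 [[0.739, 0.162, 0.01], [0.753, 0.196, 0.091], [0.784, 0.215, 0.161]]
tape_measure 0.71 [274. 376.] 752 [[0.312, 0.302, 0.008], [0.321, 0.34, 0.05], [0.346, 0.362, 0.063]]
masking_tape 0.89 [340. 203.] 462 [[0.627, -0.335, 0.003], [0.672, -0.287, 0.019], [0.714, -0.244, 0.029]]
masking_tape 0.58 [368. 258.] 1442 [[0.397, -0.194, 0.004], [0.442, -0.124, 0.024], [0.511, -0.087, 0.058]]
masking_tape 0.29 [302. 287.] 427 [[0.43, 0.097, 0.062], [0.447, 0.125, 0.075], [0.476, 0.142, 0.122]]
faceplate 0.91 [194. 294.] 579 [[0.662, 0.234, 0.006], [0.693, 0.271, 0.014], [0.734, 0.305, 0.023]]
```

View pics/top.png

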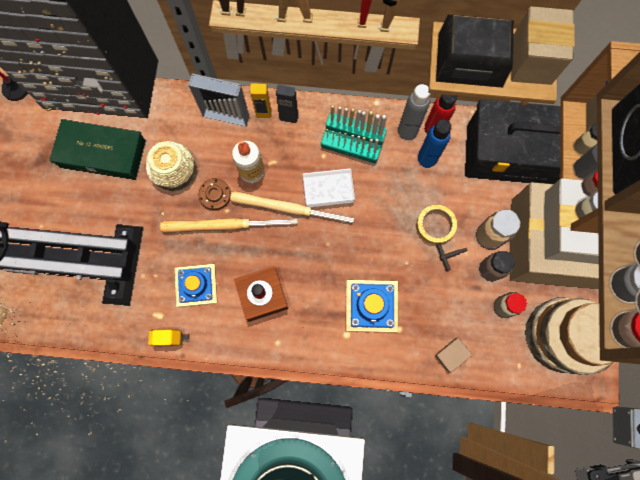

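View pics/scene.png

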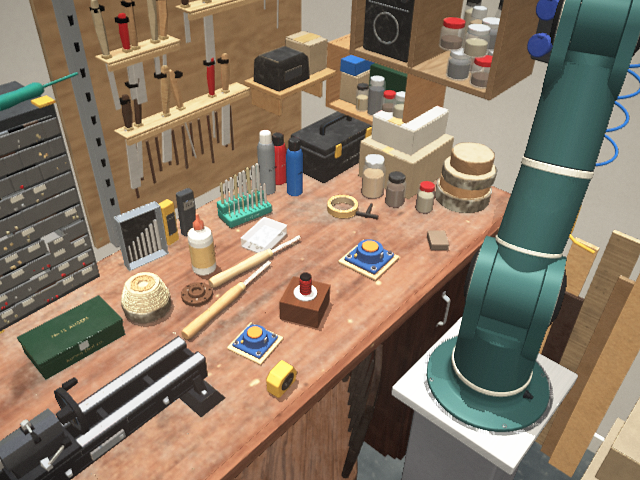

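The scene: the big block (the one meant, 124 mm pad) is at pixel (373,305) in the top picture, about (0.457,-0.153). The stand with the tool is at (261,293), about (0.452,0.108). The small look-alike block is at (195,285). I'll lift, then go over the block for a close look.

Emit:
step_arm:
  plan:
    - {"slide":[0,0,-30],"angular":[0,0,0],"fingers":0}
    - {"slide":[0,0,-30],"angular":[0,0,0],"fingers":0}
    - {"slide":[0,0,-30],"angular":[0,0,0],"fingers":0}
    - {"slide":[10,-10,-30],"angular":[0,0,0],"fingers":0}
    - {"slide":[26,-23,0],"angular":[0,0,0],"fingers":0}
    - {"slide":[26,-23,0],"angular":[0,0,0],"fingers":0}
    - {"slide":[26,-23,0],"angular":[0,0,0],"fingers":0}
    - {"slide":[26,-23,0],"angular":[0,0,0],"fingers":0}
    - {"slide":[26,-23,0],"angular":[0,0,0],"fingers":0}
    - {"slide":[26,-23,0],"angular":[0,0,0],"fingers":0}
    - {"slide":[26,-23,0],"angular":[0,0,0],"fingers":0}
    - {"slide":[26,-23,0],"angular":[0,0,0],"fingers":0}
    - {"slide":[26,-23,0],"angular":[0,0,0],"fingers":0}
    - {"slide":[26,-23,0],"angular":[0,0,0],"fingers":0}
    - {"slide":[26,-23,0],"angular":[0,0,0],"fingers":0}
    - {"slide":[26,-23,0],"angular":[0,0,0],"fingers":0}
    - {"slide":[26,-23,0],"angular":[0,0,0],"fingers":0}
    - {"slide":[26,-23,0],"angular":[0,0,0],"fingers":0}
    - {"slide":[20,-20,0],"angular":[0,0,0],"fingers":0}
    - {"slide":[0,0,0],"angular":[0,0,0],"fingers":0}

```text
t: 2.67
tcp_pos: [0.4535, -0.1566, 0.2927]
eef_rot: [-3.141, -0.001, 0.268]
force: [0.5, 0.9, 0.0]
opening: 0.0944
grip_force: 0.0
```

```bash
cat >> h.py <<'E'
def circ(P,m,z0,z1):
    X=P[m]; X=X[(X[:,2]>z0)&(X[:,2]<z1)]
    (c,r)=cv2.minEnclosingCircle(X[:,:2].astype(np.float32)*1000)
    return len(X),np.round(X.mean(0),4),np.round(np.median(X[:,2]),4),np.round(c,1),round(r,1)
E
python3 - <<'E'
from h import *
p,P,T=cam("wrist"); save(p,"w1"); s=observe(); print(s['tcp_pos'],s['eef_rot'],s['force']); print(np.round(T,3))
for q in ("block","cover"):
    for r in regions_of(p,q)[:3]:
        print(q,r['conf'],r['uv'],circ(P,r['pixels'],0.045,0.07))
hsv=cv2.cvtColor(p['pixels'],cv2.COLOR_RGB2HSV); m=(hsv[...,0]>8)&(hsv[...,0]<28)&(hsv[...,1]>150)&(P[...,2]>0.05)&(P[...,2]<.065); print('orange',circ(P,m,0.05,.065))
E
```

```text
[ 0.45227114 -0.15924783  0.29251799] [-3.14126328e+00 -3.64449464e-04  2.66278148e-01] [-0.53855981 -0.2220388   0.23076741]
[[ 0.264 -0.931 -0.25   0.526]
 [-0.964 -0.255 -0.069 -0.135]
 [ 0.     0.259 -0.966  0.505]
 [ 0.     0.     0.     1.   ]]
block 0.94 [317.8, 183.5] (3412, array([ 0.4567, -0.1506,  0.0519]), np.float64(0.0504), array([ 454.1, -150.5]), 38.4)
cover 0.6 [317.0, 191.8] (1359, array([ 0.4563, -0.1506,  0.0556]), np.float64(0.0556), array([ 456. , -150.6]), 22.3)
orange (8332, array([0.4594, 0.0581, 0.0587]), np.float64(0.0592), array([ 433.8, -180.9]), 361.8)
```

View pics/w1.png

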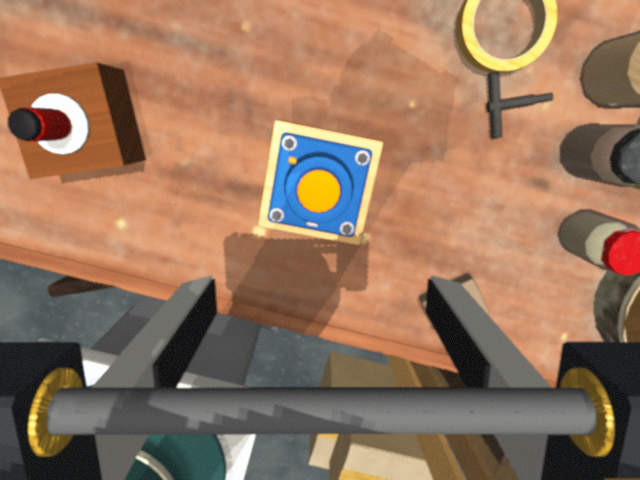

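The cover shows at pixel (318,191), centred at (0.456,-0.1505) with its top at z=0.0556. That matches the expected 6 mm above the rim. Next, the stand.

Emit:
step_arm:
  plan:
    - {"slide":[7,-25,0],"angular":[0,0,0],"fingers":0}
    - {"slide":[7,-25,0],"angular":[0,0,0],"fingers":0}
    - {"slide":[7,-25,0],"angular":[0,0,0],"fingers":0}
    - {"slide":[7,-25,0],"angular":[0,0,0],"fingers":0}
    - {"slide":[7,-25,0],"angular":[0,0,0],"fingers":0}
    - {"slide":[7,-25,5],"angular":[0,0,0],"fingers":0}
    - {"slide":[7,-25,10],"angular":[0,0,0],"fingers":0}
    - {"slide":[7,-25,10],"angular":[0,0,0],"fingers":0}
    - {"slide":[7,-25,10],"angular":[0,0,0],"fingers":0}
    - {"slide":[7,-25,10],"angular":[0,0,0],"fingers":0}
    - {"slide":[0,0,0],"angular":[0,0,0],"fingers":0}
    - {"slide":[0,0,0],"angular":[0,0,0],"fingers":0}
    - {"slide":[0,0,0],"angular":[0,0,0],"fingers":0}

```text
t: 3.9
tcp_pos: [0.4544, 0.0965, 0.2476]
eef_rot: [3.141, 0.0, 0.26]
force: [0.8, -0.8, 0.0]
opening: 0.0939
grip_force: 0.0
```

Run:
```python
from h import *
p,P,T=cam("wrist"); save(p,"w2"); s=observe(); print(s['tcp_pos'],s['eef_rot'],s['force'])
for q in ("stand","seating_tool","tool_handle"):
    for r in regions_of(p,q)[:3]:
        m=cv2.dilate(r['pixels'].astype(np.uint8),np.ones((5,5)))>0
        print(q,r['conf'],r['uv'])
        for a,b in ((.056,.063),(.064,.070),(.117,.125)):
            try: print('  ',a,circ(P,m,a,b))
            except Exception as e: pass
        if q=="stand":
            X=P[m]; X=X[(X[:,2]>.056)&(X[:,2]<.063)]; print(cv2.minAreaRect((X[:,:2]*1000).astype(np.float32)))
```

```text
[0.45447956 0.09634814 0.24768271] [ 3.14125635e+00 -1.50870624e-04  2.59500200e-01] [-0.18699727 -0.37178924 -0.55105801]
stand 0.74 [303.5, 168.3]
   0.056 (8263, array([0.4584, 0.1155, 0.0597]), np.float64(0.0597), array([455.3, 115.1]), 70.1)
   0.064 (428, array([0.4538, 0.1159, 0.0656]), np.float64(0.0656), array([454.1, 115.5]), 28.9)
   0.117 (2, array([0.4411, 0.1166, 0.1175]), np.float64(0.1175), array([441.1, 116.6]), 1.3)
((455.32000732421875, 115.13882446289062), (100.37528991699219, 100.28218078613281), 23.612062454223633)
seating_tool 0.8 [300.3, 197.5]
   0.056 (477, array([0.455 , 0.1153, 0.0598]), np.float64(0.0597), array([453.2, 115.3]), 31.9)
   0.064 (1705, array([0.4592, 0.1157, 0.0657]), np.float64(0.0657), array([454.1, 115.5]), 28.9)
   0.117 (798, array([0.4544, 0.1156, 0.1189]), np.float64(0.119), array([454.1, 115.6]), 13.5)
tool_handle 0.72 [300.3, 199.2]
   0.056 (549, array([0.4566, 0.1142, 0.0598]), np.float64(0.0597), array([453.8, 115.9]), 32.4)
   0.064 (1705, array([0.4592, 0.1157, 0.0657]), np.float64(0.0657), array([454.1, 115.5]), 28.9)
   0.117 (798, array([0.4544, 0.1156, 0.1189]), np.float64(0.119), array([454.1, 115.6]), 13.5)
tool_handle 0.2 [535.7, 248.5]
   0.056 (616, array([ 0.4563, -0.15  ,  0.0565]), np.float64(0.0565), array([ 456.4, -150.1]), 22.4)
   0.064 (0, array([nan, nan, nan]), np.float64(nan), array([0., 0.]), 0.0)
   0.117 (0, array([nan, nan, nan]), np.float64(nan), array([0., 0.]), 0.0)h.py:18: RuntimeWarning: Mean of empty slice.
  return len(X),np.round(X.mean(0),4),np.round(np.median(X[:,2]),4),np.round(c,1),round(r,1)
  ret = um.true_divide(
  return _methods._mean(a, axis=axis, dtype=dtype,
  ret = ret.dtype.type(ret / rcount)
```

View pics/w2.png

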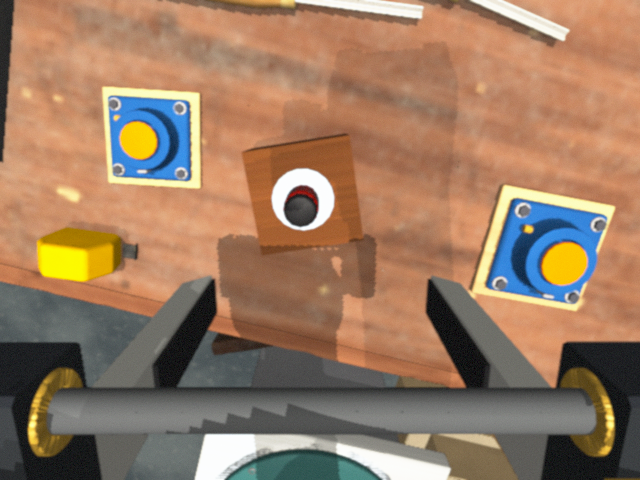

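The stand is at pixel (303,195) with the tool upright in it: tool axis (0.4541,0.1155), stand centre (0.4553,0.1151), flange top z=0.0657. I'll centre over it and go down.

Emit:
step_arm:
  plan:
    - {"slide":[2.3,-9.3,0],"angular":[0,0,0],"fingers":0}
    - {"slide":[2.3,-9.3,10],"angular":[0,0,0],"fingers":0}
    - {"slide":[0,0,20],"angular":[0,0,0],"fingers":0}
    - {"slide":[0,0,20],"angular":[0,0,0],"fingers":0}
    - {"slide":[0,0,20],"angular":[0,0,0],"fingers":0}
    - {"slide":[0,0,20],"angular":[0,0,0],"fingers":0}
    - {"slide":[0,0,20],"angular":[0,0,0],"fingers":0}
    - {"slide":[0,0,20],"angular":[0,0,0],"fingers":0}
    - {"slide":[0,0,20],"angular":[0,0,0],"fingers":0}
    - {"slide":[0,0,12],"angular":[0,0,0],"fingers":0}
    - {"slide":[0,0,8],"angular":[0,0,0],"fingers":0}
    - {"slide":[0,0,5],"angular":[0,0,0],"fingers":0}
    - {"slide":[0,0,0],"angular":[0,0,0],"fingers":0}
    - {"slide":[0,0,0],"angular":[0,0,0],"fingers":0}
    - {"slide":[0,0,0],"angular":[0,0,0],"fingers":0}

```text
t: 5.35
tcp_pos: [0.4543, 0.1172, 0.0732]
eef_rot: [3.141, -0.001, 0.262]
force: [-0.0, 0.2, -0.2]
opening: 0.0937
grip_force: 0.0
```

Emit:
step_arm:
  newtons: 50
  plan:
    - {"slide":[0,1,2],"angular":[0,0,0],"fingers":0}
    - {"slide":[0,0,2],"angular":[0,0,0],"fingers":0}
    - {"slide":[0,0,0],"angular":[0,0,0],"fingers":0.3}
    - {"slide":[0,0,0],"angular":[0,0,0],"fingers":0.5}
    - {"slide":[0,0,0],"angular":[0,0,0],"fingers":0.6}
    - {"slide":[0,0,0],"angular":[0,0,0],"fingers":0.7}
    - {"slide":[0,0,0],"angular":[0,0,0],"fingers":0.8}
    - {"slide":[0,0,0],"angular":[0,0,0],"fingers":1}
    - {"slide":[0,0,0],"angular":[0,0,0],"fingers":1}
    - {"slide":[0,0,0],"angular":[0,0,0],"fingers":1}
    - {"slide":[0,0,0],"angular":[0,0,0],"fingers":1}
    - {"slide":[0,0,0],"angular":[0,0,0],"fingers":1}
    - {"slide":[0,0,0],"angular":[0,0,0],"fingers":1}
    - {"slide":[0,0,0],"angular":[0,0,0],"fingers":1}

```text
t: 6.52
tcp_pos: [0.4542, 0.1158, 0.0685]
eef_rot: [3.141, -0.0, 0.262]
force: [0.8, -3.6, 1.7]
opening: 0.0286
grip_force: 50.0
```

Run:
```python
from h import *
for i in range(3):
    s=observe(); print(s['tcp_pos'],s['eef_rot'],s['force'],s['wrist_torque'],s['opening'],s['grip_force']); get_image('top')
```

```text
[0.45418908 0.11580374 0.06852859] [ 3.14130750e+00 -1.04035769e-04  2.61518189e-01] [ 0.81547494 -3.64970443  1.69881806] [-0.82713965 -0.27301957 -0.00897308] 0.02862760341128975 49.99668638722824
[0.4541667  0.11581936 0.0685074 ] [ 3.14135097e+00 -6.53751378e-05  2.61517491e-01] [ 1.49540789 -2.5975335   1.04692631] [-0.85330528 -0.27256864 -0.05345167] 0.028547539595886268 50.000312670420044
[0.45414368 0.11585588 0.06850953] [ 3.14136309e+00 -6.23561973e-05  2.61614190e-01] [ 0.91602691 -3.39505997  2.53141172] [-0.84072568 -0.22492294  0.06214421] 0.02906294924603834 49.99897556664109
```

Emit:
step_arm:
  plan:
    - {"slide":[0,0,-4],"angular":[0,0,0],"fingers":1}
    - {"slide":[0,0,-8],"angular":[0,0,0],"fingers":1}
    - {"slide":[0,0,-15],"angular":[0,0,0],"fingers":1}
    - {"slide":[0,0,-18],"angular":[0,0,0],"fingers":1}
    - {"slide":[0,0,-18],"angular":[0,0,0],"fingers":1}
    - {"slide":[0,0,-18],"angular":[0,0,0],"fingers":1}
    - {"slide":[0,0,-15],"angular":[0,0,0],"fingers":1}
    - {"slide":[0,0,-10],"angular":[0,0,0],"fingers":1}
    - {"slide":[0,0,-5],"angular":[0,0,0],"fingers":1}
    - {"slide":[0,0,-2],"angular":[0,0,0],"fingers":1}
    - {"slide":[0,0,0],"angular":[0,0,0],"fingers":1}
    - {"slide":[0,0,0],"angular":[0,0,0],"fingers":1}

```text
t: 7.67
tcp_pos: [0.4537, 0.116, 0.1808]
eef_rot: [-3.141, 0.001, 0.262]
force: [-0.4, -0.4, -3.3]
opening: 0.0284
grip_force: 50.0
```

Run:
```python
from h import *
s=observe(); print({k:np.round(s[k],3) for k in('tcp_pos','eef_rot','force','wrist_torque','opening','grip_force')})
for c in("scene","top"):
    p,P,T=cam(c); save(p,c+"3")
    for r in regions_of(p,"seating_tool")[:1]:
        m=r['pixels']; X=P[m]; X=X[~np.isnan(X[:,0])]
        print(c,r['conf'],np.round(np.percentile(X,[3,50,97],axis=0),3).tolist())
        u,v=np.round(r['uv']).astype(int); 
        if c=="scene": cv2.imwrite('pics/s3c.png',cv2.resize(p['pixels'][v-60:v+60,u-80:u+80,::-1],None,fx=5,fy=5,interpolation=cv2.INTER_CUBIC))
```

```text
{'tcp_pos': array([0.454, 0.116, 0.181]), 'eef_rot': array([-3.141e+00,  1.000e-03,  2.620e-01]), 'force': array([-0.378, -0.362, -3.34 ]), 'wrist_torque': array([0.001, 0.021, 0.009]), 'opening': np.float64(0.028), 'grip_force': np.float64(49.975)}
scene 0.66 [[0.429, 0.096, 0.15], [0.444, 0.127, 0.181], [0.475, 0.143, 0.233]]
```

View pics/s3c.png

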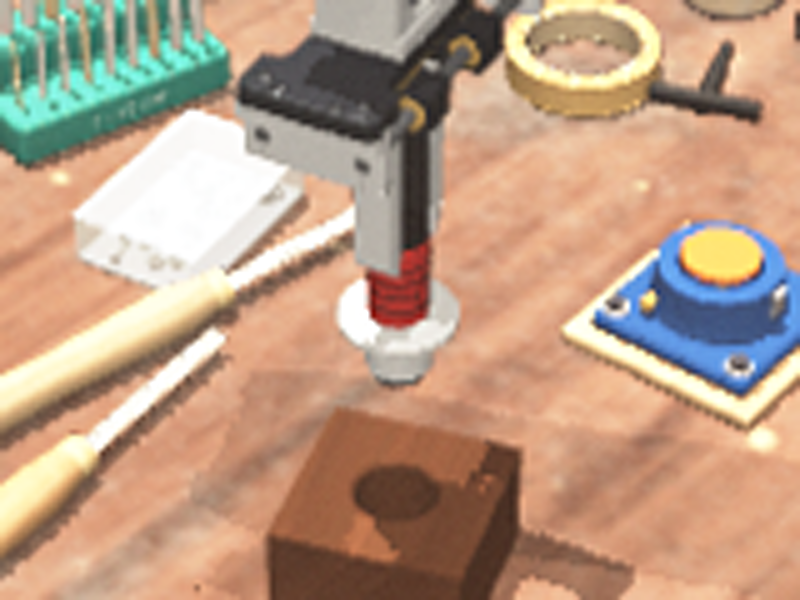

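The tool is lifted and looks upright, with the flange at crop pixel (398,318). I'll check its height and axis in the hand numerically before travelling.

Run:
```python
from h import *
for c in("scene","wrist"):
    p,P,T=cam(c)
    m=(abs(P[...,0]-.454)<.045)&(abs(P[...,1]-.116)<.045)&(P[...,2]>.1)
    hsv=cv2.cvtColor(p['pixels'],cv2.COLOR_RGB2HSV); 
    red=m&((hsv[...,0]<6)|(hsv[...,0]>172))&(hsv[...,1]>150)
    fl=m&(hsv[...,1]<40)&(hsv[...,2]>150)&(P[...,2]<.2)
    for n,k in(('red',red),('light',fl),('all',m)):
        X=P[k]; print(c,n,len(X), np.round(np.percentile(X,[2,50,98],axis=0),4).tolist() if len(X) else '')
    # slices of light by z
    X=P[m&(P[...,2]<.19)]
    h,e=np.histogram(X[:,2],bins=np.arange(.12,.192,.003)); print(h.tolist())
    for a,b in((.135,.150),(.150,.168),(.168,.176),(.176,.181)):
        Y=X[(X[:,2]>a)&(X[:,2]<b)]
        if len(Y)>5: print(a,len(Y),np.round(Y.min(0),4),np.round(Y.max(0),4))
save(p,'w4')
```

```text
scene red 132 [[0.4387, 0.1148, 0.183], [0.4437, 0.1272, 0.201], [0.4581, 0.1348, 0.2249]]
scene light 248 [[0.4264, 0.0945, 0.1492], [0.4441, 0.1284, 0.1786], [0.4804, 0.1453, 0.1836]]
scene all 3431 [[0.4097, 0.0792, 0.1634], [0.4343, 0.135, 0.4042], [0.4838, 0.1603, 0.624]]
[0, 0, 0, 0, 0, 0, 1, 5, 4, 10, 12, 13, 8, 12, 5, 0, 0, 5, 27, 100, 69, 28, 10, 2]
0.135 20 [0.4403 0.1093 0.1395] [0.4636 0.1334 0.1498]
0.15 50 [0.4372 0.1099 0.1502] [0.4636 0.1367 0.1637]
0.168 14 [0.4262 0.1223 0.1725] [0.4698 0.1447 0.1758]
0.176 155 [0.4242 0.0857 0.176 ] [0.484 0.147 0.181]
wrist red 1745 [[0.4561, 0.1049, 0.1866], [0.4664, 0.1201, 0.214], [0.4684, 0.1317, 0.2276]]
wrist light 3976 [[0.4451, 0.0914, 0.1769], [0.4675, 0.122, 0.1786], [0.4809, 0.1435, 0.1804]]
wrist all 69801 [[0.4481, 0.0761, 0.1783], [0.4775, 0.1183, 0.3282], [0.4942, 0.1588, 0.3358]]
[0, 0, 0, 0, 0, 0, 0, 0, 0, 0, 0, 0, 0, 0, 0, 0, 0, 7, 144, 3725, 183, 73, 47, 69]
0.168 57 [0.4448 0.0952 0.1728] [0.4822 0.1454 0.176 ]
0.176 3947 [0.4406 0.0879 0.176 ] [0.4823 0.1455 0.181 ]
```

View pics/w4.png

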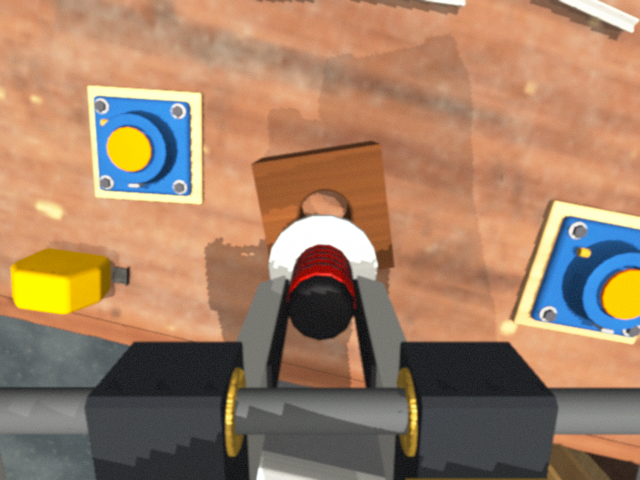

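The wrist view shows the tool held upright, flange centred at pixel (323,265). Its top is at z=0.1785 and hasn't slipped, 2.5 mm below the TCP. Travelling to the block.

Emit:
step_arm:
  plan:
    - {"slide":[-3,10,0],"angular":[0,0,0],"fingers":1}
    - {"slide":[-5,20,0],"angular":[0,0,0],"fingers":1}
    - {"slide":[-6,24,0],"angular":[0,0,0],"fingers":1}
    - {"slide":[-6.6,25,0],"angular":[0,0,0],"fingers":1}
    - {"slide":[-6.6,25,0],"angular":[0,0,0],"fingers":1}
    - {"slide":[-6.6,25,0],"angular":[0,0,0],"fingers":1}
    - {"slide":[-6.6,25,0],"angular":[0,0,0],"fingers":1}
    - {"slide":[-6.6,25,0],"angular":[0,0,0],"fingers":1}
    - {"slide":[-6.6,25,0],"angular":[0,0,0],"fingers":1}
    - {"slide":[-6,24,0],"angular":[0,0,0],"fingers":1}
    - {"slide":[-5,20,0],"angular":[0,0,0],"fingers":1}
    - {"slide":[-2,10,10],"angular":[0,0,0],"fingers":1}
    - {"slide":[0,0,15],"angular":[0,0,0],"fingers":1}
    - {"slide":[0,0,15],"angular":[0,0,0],"fingers":1}
    - {"slide":[0,0,10],"angular":[0,0,0],"fingers":1}
    - {"slide":[0,0,5],"angular":[0,0,0],"fingers":1}
    - {"slide":[0,0,0],"angular":[0,0,0],"fingers":1}
    - {"slide":[0,0,0],"angular":[0,0,0],"fingers":1}
    - {"slide":[0,0,0],"angular":[0,0,0],"fingers":1}

```text
t: 9.55
tcp_pos: [0.4569, -0.1503, 0.1271]
eef_rot: [3.141, -0.001, 0.262]
force: [0.1, 0.4, -2.7]
opening: 0.0287
grip_force: 50.0
```

Run:
```python
from h import *
F=[]
for i in range(3):
    s=observe(); F.append(s['force'])
    p,P,T=cam("wrist")
print({k:np.round(s[k],4) for k in('tcp_pos','eef_rot','wrist_torque','opening','grip_force')}, np.round(F,2).tolist())
save(p,'w5'); t=s['tcp_pos']
m=(np.hypot(P[...,0]-t[0],P[...,1]-t[1])<.032)&(abs(P[...,2]-t[2]+.0025)<.004)
hsv=cv2.cvtColor(p['pixels'],cv2.COLOR_RGB2HSV); m&=(hsv[...,1]<40)&(hsv[...,2]>150)
X=P[m]; A=np.c_[X[:,:2]-t[:2],np.ones(len(X))]; print('plane',len(X),np.linalg.lstsq(A,X[:,2],rcond=None)[0])
C=[c[:,0] for c in cv2.findContours(m.astype(np.uint8),0,1)[0]]; C=max(C,key=len); E=P[C[:,1],C[:,0]]; E=E[E[:,0]>t[0]+.005]
from scipy.optimize import least_squares
print('flange centre',least_squares(lambda c:np.hypot(E[:,0]-c[0],E[:,1]-c[1])-.029,t[:2],loss='soft_l1',f_scale=.0005).x)
for c in('top','wrist'):
    if c=='top': p,P,T=cam('top'); hsv=cv2.cvtColor(p['pixels'],cv2.COLOR_RGB2HSV)
    o=(hsv[...,0]>8)&(hsv[...,0]<28)&(hsv[...,1]>150)&(np.hypot(P[...,0]-.456,P[...,1]+.15)<.04)&(P[...,2]>.05)
    print(c,circ(P,o,.05,.065))
```

```text
{'tcp_pos': array([ 0.4569, -0.1504,  0.1271]), 'eef_rot': array([ 3.1409e+00, -8.0000e-04,  2.6190e-01]), 'wrist_torque': array([-0.0132,  0.0116,  0.0017]), 'opening': np.float64(0.0289), 'grip_force': np.float64(49.9758)} [[0.08, 0.42, -2.65], [0.78, 0.01, -2.78], [0.42, 0.26, -2.93]]
plane 3913 [ 0.00302873 -0.01812111  0.1247186 ]
flange centre [ 0.45545398 -0.14969414]
top (0, array([nan, nan, nan]), np.float64(nan), array([0., 0.]), 0.0)
wrist (0, array([nan, nan, nan]), np.float64(nan), array([0., 0.]), 0.0)h.py:18: RuntimeWarning: Mean of empty slice.
  return len(X),np.round(X.mean(0),4),np.round(np.median(X[:,2]),4),np.round(c,1),round(r,1)
  ret = um.true_divide(
  return _methods._mean(a, axis=axis, dtype=dtype,
  ret = ret.dtype.type(ret / rcount)
```

The flange is centred over the cover to within 1 mm and tilted about 1°. Descending to feel for contact.

Emit:
step_arm:
  plan:
    - {"slide":[0.3,1,5],"angular":[0,0,0],"fingers":1}
    - {"slide":[0,0,5],"angular":[0,0,0],"fingers":1}
    - {"slide":[0,0,4],"angular":[0,0,0],"fingers":1}
    - {"slide":[0,0,3],"angular":[0,0,0],"fingers":1}
    - {"slide":[0,0,1],"angular":[0,0,0],"fingers":1}
    - {"slide":[0,0,1],"angular":[0,0,0],"fingers":1}
    - {"slide":[0,0,1],"angular":[0,0,0],"fingers":1}
    - {"slide":[0,0,1],"angular":[0,0,0],"fingers":1}
    - {"slide":[0,0,0],"angular":[0,0,0],"fingers":1}
    - {"slide":[0,0,0],"angular":[0,0,0],"fingers":1}

```text
t: 10.58
tcp_pos: [0.4571, -0.1512, 0.1055]
eef_rot: [-3.142, -0.0, 0.262]
force: [-0.1, 0.1, -3.1]
opening: 0.0288
grip_force: 50.0
```

Emit:
step_arm:
  plan:
    - {"slide":[0,0,1],"angular":[0,0,0],"fingers":1}
    - {"slide":[0,0,1],"angular":[0,0,0],"fingers":1}
    - {"slide":[0,0,0],"angular":[0,0,0],"fingers":1}

```text
t: 10.83
tcp_pos: [0.4569, -0.1512, 0.1033]
eef_rot: [-3.141, 0.0, 0.262]
force: [-0.3, 0.6, -2.8]
opening: 0.0289
grip_force: 50.0
```

Emit:
step_arm:
  plan:
    - {"slide":[0,0,1],"angular":[0,0,0],"fingers":1}
    - {"slide":[0,0,1],"angular":[0,0,0],"fingers":1}
    - {"slide":[0,0,0],"angular":[0,0,0],"fingers":1}

```text
t: 11.08
tcp_pos: [0.4569, -0.1512, 0.1012]
eef_rot: [-3.141, 0.0, 0.262]
force: [-0.1, -0.2, -3.8]
opening: 0.029
grip_force: 50.0
```

Emit:
step_arm:
  plan:
    - {"slide":[0,0,1],"angular":[0,0,0],"fingers":1}
    - {"slide":[0,0,1],"angular":[0,0,0],"fingers":1}
    - {"slide":[0,0,0],"angular":[0,0,0],"fingers":1}

```text
t: 11.33
tcp_pos: [0.4569, -0.1512, 0.0992]
eef_rot: [-3.141, 0.0, 0.262]
force: [-0.3, 0.1, -3.3]
opening: 0.0287
grip_force: 50.0
```

Emit:
step_arm:
  plan:
    - {"slide":[0,0,1],"angular":[0,0,0],"fingers":1}
    - {"slide":[0,0,0],"angular":[0,0,0],"fingers":1}

```text
t: 11.5
tcp_pos: [0.457, -0.1512, 0.0983]
eef_rot: [-3.141, 0.0, 0.262]
force: [0.4, -0.1, -2.6]
opening: 0.0288
grip_force: 50.0
```

Emit:
step_arm:
  plan:
    - {"slide":[0,0,1],"angular":[0,0,0],"fingers":1}
    - {"slide":[0,0,0],"angular":[0,0,0],"fingers":1}

```text
t: 11.67
tcp_pos: [0.457, -0.1512, 0.0973]
eef_rot: [-3.141, 0.0, 0.262]
force: [-0.4, -1.0, -2.6]
opening: 0.0287
grip_force: 50.0
```

Emit:
step_arm:
  plan:
    - {"slide":[0,0,1],"angular":[0,0,0],"fingers":1}
    - {"slide":[0,0,0],"angular":[0,0,0],"fingers":1}

```text
t: 11.83
tcp_pos: [0.4569, -0.1512, 0.0963]
eef_rot: [-3.141, 0.0, 0.262]
force: [0.0, 1.0, -2.0]
opening: 0.0289
grip_force: 50.0
```

Emit:
step_arm:
  plan:
    - {"slide":[0,0,1],"angular":[0,0,0],"fingers":1}
    - {"slide":[0,0,0],"angular":[0,0,0],"fingers":1}

```text
t: 12.0
tcp_pos: [0.4573, -0.1513, 0.0956]
eef_rot: [3.141, -0.0, 0.262]
force: [-0.2, 0.4, 1.8]
opening: 0.029
grip_force: 50.0
```

Emit:
step_arm:
  plan:
    - {"slide":[0,0,1],"angular":[0,0,0],"fingers":1}
    - {"slide":[0,0,0],"angular":[0,0,0],"fingers":1}

```text
t: 12.17
tcp_pos: [0.4575, -0.1513, 0.0948]
eef_rot: [3.141, -0.001, 0.262]
force: [-0.1, 1.3, 5.4]
opening: 0.0285
grip_force: 50.0
```

Contact was felt at TCP z≈0.096. Continuing in small steps.

Emit:
step_arm:
  plan:
    - {"slide":[0,0,0.7],"angular":[0,0,0],"fingers":1}
    - {"slide":[0,0,0],"angular":[0,0,0],"fingers":1}

```text
t: 12.33
tcp_pos: [0.4575, -0.1513, 0.0942]
eef_rot: [3.141, -0.001, 0.262]
force: [-0.5, 0.2, 6.0]
opening: 0.0286
grip_force: 50.0
```

Emit:
step_arm:
  plan:
    - {"slide":[0,0,0.7],"angular":[0,0,0],"fingers":1}
    - {"slide":[0,0,0],"angular":[0,0,0],"fingers":1}

```text
t: 12.5
tcp_pos: [0.4571, -0.1513, 0.0931]
eef_rot: [3.141, -0.0, 0.262]
force: [-0.4, 0.0, -2.7]
opening: 0.0286
grip_force: 50.0
```

Emit:
step_arm:
  plan:
    - {"slide":[0,0,0.7],"angular":[0,0,0],"fingers":1}
    - {"slide":[0,0,0],"angular":[0,0,0],"fingers":1}

```text
t: 12.67
tcp_pos: [0.4567, -0.1512, 0.0921]
eef_rot: [-3.141, 0.001, 0.262]
force: [0.3, 0.1, -2.9]
opening: 0.0285
grip_force: 50.0
```

It snapped: the force fell off. Going down to the home stop.

Emit:
step_arm:
  plan:
    - {"slide":[0,0,0.7],"angular":[0,0,0],"fingers":1}
    - {"slide":[0,0,0.7],"angular":[0,0,0],"fingers":1}
    - {"slide":[0,0,0],"angular":[0,0,0],"fingers":1}

```text
t: 12.92
tcp_pos: [0.4569, -0.1512, 0.0907]
eef_rot: [-3.141, 0.0, 0.262]
force: [-0.4, 0.4, -3.4]
opening: 0.0288
grip_force: 50.0
```

Emit:
step_arm:
  plan:
    - {"slide":[0,0,0.4],"angular":[0,0,0],"fingers":1}
    - {"slide":[0,0,0],"angular":[0,0,0],"fingers":1}

```text
t: 13.08
tcp_pos: [0.457, -0.1512, 0.0905]
eef_rot: [-3.141, 0.0, 0.262]
force: [-0.3, -0.2, -3.3]
opening: 0.0283
grip_force: 50.0
```

Emit:
step_arm:
  plan:
    - {"slide":[0,0,0.4],"angular":[0,0,0],"fingers":1}
    - {"slide":[0,0,0],"angular":[0,0,0],"fingers":1}

```text
t: 13.25
tcp_pos: [0.4571, -0.1512, 0.0902]
eef_rot: [-3.142, -0.0, 0.262]
force: [-0.6, 0.1, -1.3]
opening: 0.0288
grip_force: 50.0
```

Emit:
step_arm:
  plan:
    - {"slide":[0,0,0.4],"angular":[0,0,0],"fingers":1}
    - {"slide":[0,0,0],"angular":[0,0,0],"fingers":1}

```text
t: 13.42
tcp_pos: [0.4574, -0.1513, 0.0901]
eef_rot: [3.141, -0.001, 0.262]
force: [-1.6, 0.8, 3.8]
opening: 0.0288
grip_force: 50.0
```

Emit:
step_arm:
  plan:
    - {"slide":[0,0,0.4],"angular":[0,0,0],"fingers":1}
    - {"slide":[0,0,0],"angular":[0,0,0],"fingers":1}

```text
t: 13.58
tcp_pos: [0.4577, -0.1512, 0.0899]
eef_rot: [3.141, -0.001, 0.262]
force: [-0.6, 1.1, 9.7]
opening: 0.0289
grip_force: 50.0
```

Emit:
step_arm:
  plan:
    - {"slide":[0,0,0.2],"angular":[0,0,0],"fingers":1}
    - {"slide":[0,0,0],"angular":[0,0,0],"fingers":1}
    - {"slide":[0,0,0],"angular":[0,0,0],"fingers":1}
    - {"slide":[0,0,0],"angular":[0,0,0],"fingers":1}

```text
t: 13.92
tcp_pos: [0.4579, -0.1513, 0.0899]
eef_rot: [3.141, -0.001, 0.262]
force: [-1.7, 1.2, 12.0]
opening: 0.0286
grip_force: 50.0
```

Emit:
step_arm:
  plan:
    - {"slide":[0,0,0],"angular":[0,0,0],"fingers":1}
    - {"slide":[0,0,0],"angular":[0,0,0],"fingers":1}
    - {"slide":[0,0,0],"angular":[0,0,0],"fingers":1}
    - {"slide":[0,0,0],"angular":[0,0,0],"fingers":1}
    - {"slide":[0,0,0],"angular":[0,0,0],"fingers":1}
    - {"slide":[0,0,0],"angular":[0,0,0],"fingers":1}
    - {"slide":[0,0,0],"angular":[0,0,0],"fingers":1}
    - {"slide":[0,0,0],"angular":[0,0,0],"fingers":1}
    - {"slide":[0,0,0],"angular":[0,0,0],"fingers":1}
    - {"slide":[0,0,0],"angular":[0,0,0],"fingers":1}
    - {"slide":[0,0,0],"angular":[0,0,0],"fingers":1}
    - {"slide":[0,0,0],"angular":[0,0,0],"fingers":1}
    - {"slide":[0,0,0],"angular":[0,0,0],"fingers":1}
    - {"slide":[0,0,0],"angular":[0,0,0],"fingers":1}

```text
t: 15.08
tcp_pos: [0.4578, -0.1513, 0.0899]
eef_rot: [3.141, -0.001, 0.262]
force: [-0.6, 1.9, 11.6]
opening: 0.0285
grip_force: 50.0
```

About 15 N net has been held for over a second. Lifting off and returning to the stand.

Emit:
step_arm:
  plan:
    - {"slide":[0,0,-1],"angular":[0,0,0],"fingers":1}
    - {"slide":[0,0,-4],"angular":[0,0,0],"fingers":1}
    - {"slide":[0,0,-10],"angular":[0,0,0],"fingers":1}
    - {"slide":[0,0,-20],"angular":[0,0,0],"fingers":1}
    - {"slide":[0,0,-25],"angular":[0,0,0],"fingers":1}
    - {"slide":[0,0,-25],"angular":[0,0,0],"fingers":1}
    - {"slide":[0,0,-10],"angular":[0,0,0],"fingers":1}
    - {"slide":[3,-10,-3],"angular":[0,0,0],"fingers":1}
    - {"slide":[5,-20,0],"angular":[0,0,0],"fingers":1}
    - {"slide":[7,-26,0],"angular":[0,0,0],"fingers":1}
    - {"slide":[7,-26,0],"angular":[0,0,0],"fingers":1}
    - {"slide":[7,-26,0],"angular":[0,0,0],"fingers":1}
    - {"slide":[7,-26,0],"angular":[0,0,0],"fingers":1}
    - {"slide":[7,-26,0],"angular":[0,0,0],"fingers":1}
    - {"slide":[7,-26,0],"angular":[0,0,0],"fingers":1}
    - {"slide":[7,-26,0],"angular":[0,0,0],"fingers":1}
    - {"slide":[6,-25,0],"angular":[0,0,0],"fingers":1}
    - {"slide":[4,-15,0],"angular":[0,0,0],"fingers":1}
    - {"slide":[1,-5,0],"angular":[0,0,0],"fingers":1}
    - {"slide":[0,0,0],"angular":[0,0,0],"fingers":1}

```text
t: 16.75
tcp_pos: [0.4553, 0.1159, 0.1864]
eef_rot: [-3.141, 0.001, 0.264]
force: [-0.6, -0.2, -2.9]
opening: 0.0291
grip_force: 50.0
```

Emit:
step_arm:
  plan:
    - {"slide":[0,0,0],"angular":[0,0,0],"fingers":1}
    - {"slide":[0,0,0],"angular":[0,0,0],"fingers":1}
    - {"slide":[0,0,0],"angular":[0,0,0],"fingers":1}

```text
t: 17.0
tcp_pos: [0.4562, 0.1135, 0.1869]
eef_rot: [3.141, 0.0, 0.26]
force: [0.2, 0.4, -3.3]
opening: 0.0287
grip_force: 50.0
```

```bash
cat > f.py <<'E'
from h import *
from scipy.optimize import least_squares
s=observe(); p,P,T=cam("wrist"); t=s['tcp_pos']
print({k:np.round(s[k],4) for k in('tcp_pos','eef_rot','force','wrist_torque')})
m=(np.hypot(P[...,0]-t[0],P[...,1]-t[1])<.034)&(abs(P[...,2]-t[2]+.0025)<.005)
hsv=cv2.cvtColor(p['pixels'],cv2.COLOR_RGB2HSV); m&=(hsv[...,1]<40)&(hsv[...,2]>150)
X=P[m]; A=np.c_[X[:,:2]-t[:2],np.ones(len(X))]; print('plane',len(X),np.linalg.lstsq(A,X[:,2],rcond=None)[0])
C=max([c[:,0] for c in cv2.findContours(m.astype(np.uint8),0,1)[0]],key=len); E=P[C[:,1],C[:,0]]; E=E[E[:,0]>t[0]+.005]
print('flange centre',least_squares(lambda c:np.hypot(E[:,0]-c[0],E[:,1]-c[1])-.029,t[:2],loss='soft_l1',f_scale=.0005).x)
p2,P2,_=cam("top")
o=(np.hypot(P2[...,0]-.456,P2[...,1]+.15)<.02); print('cover z',np.round(np.nanmedian(P2[o][:,2]),4))
m=(abs(P[...,2]-.0597)<.0025)&(np.hypot(P[...,0]-.455,P[...,1]-.115)<.075); X=P[m]; print('standtop',len(X),cv2.minAreaRect((X[:,:2]*1000).astype(np.float32)), np.linalg.lstsq(np.c_[X[:,:2]-t[:2],np.ones(len(X))],X[:,2],rcond=None)[0])
h=(P[...,2]<.05)&(np.hypot(P[...,0]-.455,P[...,1]-.115)<.03); X=P[h]; print('hole',len(X))
save(p,'w6')
E
python3 f.py
```

```text
{'tcp_pos': array([0.4562, 0.1135, 0.1869]), 'eef_rot': array([3.1414e+00, 4.0000e-04, 2.6030e-01]), 'force': array([ 0.1596,  0.3978, -3.2959]), 'wrist_torque': array([-0.0362, -0.0294, -0.0187])}
plane 3960 [-0.00698897 -0.02003849  0.18469289]
flange centre [0.45483272 0.11431   ]
cover z 0.0501
standtop 8525 ((455.2853088378906, 115.08362579345703), (100.61540985107422, 100.20381927490234), 23.54294776916504) [ 0.00026057 -0.0007182   0.0597014 ]
hole 982
```

The cover is home (z=0.0501) and the tool sits within 1 mm of the hole's axis. Lowering it.

Emit:
step_arm:
  plan:
    - {"slide":[0.7,-0.7,0],"angular":[0,0,0],"fingers":1}
    - {"slide":[0,0,15],"angular":[0,0,0],"fingers":1}
    - {"slide":[0,0,20],"angular":[0,0,0],"fingers":1}
    - {"slide":[0,0,20],"angular":[0,0,0],"fingers":1}
    - {"slide":[0,0,10],"angular":[0,0,0],"fingers":1}
    - {"slide":[0,0,5],"angular":[0,0,0],"fingers":1}
    - {"slide":[0,0,5],"angular":[0,0,0],"fingers":1}
    - {"slide":[0,0,5],"angular":[0,0,0],"fingers":1}
    - {"slide":[0,0,5],"angular":[0,0,0],"fingers":1}
    - {"slide":[0,0,5],"angular":[0,0,0],"fingers":1}
    - {"slide":[0,0,5],"angular":[0,0,0],"fingers":1}
    - {"slide":[0,0,0],"angular":[0,0,0],"fingers":1}
    - {"slide":[0,0,0],"angular":[0,0,0],"fingers":1}

```text
t: 18.18
tcp_pos: [0.4566, 0.1155, 0.0921]
eef_rot: [-3.141, 0.0, 0.262]
force: [-0.1, -0.5, -1.8]
opening: 0.0284
grip_force: 50.0
```

Emit:
step_arm:
  plan:
    - {"slide":[0,0,5],"angular":[0,0,0],"fingers":1}
    - {"slide":[0,0,5],"angular":[0,0,0],"fingers":1}
    - {"slide":[0,0,5],"angular":[0,0,0],"fingers":1}
    - {"slide":[0,0,3],"angular":[0,0,0],"fingers":1}
    - {"slide":[0,0,2],"angular":[0,0,0],"fingers":1}
    - {"slide":[0,0,1],"angular":[0,0,0],"fingers":1}
    - {"slide":[0,0,0],"angular":[0,0,0],"fingers":1}
    - {"slide":[0,0,0],"angular":[0,0,0],"fingers":1}

```text
t: 18.85
tcp_pos: [0.4567, 0.1155, 0.0712]
eef_rot: [-3.141, -0.0, 0.262]
force: [-1.4, 1.1, -3.6]
opening: 0.0286
grip_force: 50.0
```

Emit:
step_arm:
  plan:
    - {"slide":[0,0,1],"angular":[0,0,0],"fingers":1}
    - {"slide":[0,0,1],"angular":[0,0,0],"fingers":1}
    - {"slide":[0,0,0],"angular":[0,0,0],"fingers":1}

```text
t: 19.1
tcp_pos: [0.4567, 0.1154, 0.0691]
eef_rot: [-3.142, 0.0, 0.262]
force: [1.1, -0.8, -3.0]
opening: 0.0286
grip_force: 50.0
```

Emit:
step_arm:
  plan:
    - {"slide":[0,0,0.6],"angular":[0,0,0],"fingers":1}
    - {"slide":[0,0,0],"angular":[0,0,0],"fingers":1}

```text
t: 19.27
tcp_pos: [0.4567, 0.1155, 0.0686]
eef_rot: [-3.142, -0.0, 0.262]
force: [-0.6, -0.5, -3.0]
opening: 0.0286
grip_force: 50.0
```

Emit:
step_arm:
  plan:
    - {"slide":[0,0,0.5],"angular":[0,0,0],"fingers":1}
    - {"slide":[0,0,0],"angular":[0,0,0],"fingers":1}

```text
t: 19.43
tcp_pos: [0.457, 0.1154, 0.0684]
eef_rot: [3.141, -0.001, 0.262]
force: [-1.1, -2.3, 5.7]
opening: 0.0284
grip_force: 50.0
```

Emit:
step_arm:
  newtons: 5
  plan:
    - {"slide":[0,0,0],"angular":[0,0,0],"fingers":1}
    - {"slide":[0,0,0],"angular":[0,0,0],"fingers":1}
    - {"slide":[0,0,0],"angular":[0,0,0],"fingers":0.6}
    - {"slide":[0,0,0],"angular":[0,0,0],"fingers":0.4}
    - {"slide":[0,0,0],"angular":[0,0,0],"fingers":0.2}
    - {"slide":[0,0,0],"angular":[0,0,0],"fingers":0}
    - {"slide":[0,0,0],"angular":[0,0,0],"fingers":0}
    - {"slide":[0,0,0],"angular":[0,0,0],"fingers":0}
    - {"slide":[0,0,0],"angular":[0,0,0],"fingers":0}
    - {"slide":[0,0,0],"angular":[0,0,0],"fingers":0}
    - {"slide":[0,0,0],"angular":[0,0,0],"fingers":0}

```text
t: 20.35
tcp_pos: [0.4567, 0.1155, 0.0681]
eef_rot: [-3.142, 0.0, 0.262]
force: [0.0, -1.1, 0.7]
opening: 0.0865
grip_force: 0.0
```

Seated (felt +8 N) and released. Retracting straight up.

Emit:
step_arm:
  plan:
    - {"slide":[0,0,0],"angular":[0,0,0],"fingers":0}
    - {"slide":[0,0,-5],"angular":[0,0,0],"fingers":0}
    - {"slide":[0,0,-15],"angular":[0,0,0],"fingers":0}
    - {"slide":[0,0,-20],"angular":[0,0,0],"fingers":0}
    - {"slide":[0,0,-25],"angular":[0,0,0],"fingers":0}
    - {"slide":[0,0,-25],"angular":[0,0,0],"fingers":0}
    - {"slide":[0,0,-25],"angular":[0,0,0],"fingers":0}
    - {"slide":[0,0,-25],"angular":[0,0,0],"fingers":0}
    - {"slide":[0,0,-25],"angular":[0,0,0],"fingers":0}
    - {"slide":[0,0,-15],"angular":[0,0,0],"fingers":0}
    - {"slide":[0,0,0],"angular":[0,0,0],"fingers":0}
    - {"slide":[0,0,0],"angular":[0,0,0],"fingers":0}
    - {"slide":[0,0,0],"angular":[0,0,0],"fingers":0}
    - {"slide":[0,0,0],"angular":[0,0,0],"fingers":0}

```text
t: 21.52
tcp_pos: [0.4562, 0.1153, 0.2472]
eef_rot: [-3.141, 0.001, 0.262]
force: [-0.7, 0.8, -0.4]
opening: 0.094
grip_force: 0.0
```

Run:
```python
from h import *
p,P,T=cam("wrist"); save(p,"w7"); s=observe(); print(s['t'],s['tcp_pos'],s['force'],np.abs(s['dq']).max())
m=np.hypot(P[...,0]-.455,P[...,1]-.115)<.045
for a,b in((.063,.070),(.117,.125)): print(circ(P,m,a,b))
hsv=cv2.cvtColor(p['pixels'],cv2.COLOR_RGB2HSV)
X=P[m&(abs(P[...,2]-.066)<.004)&(hsv[...,1]<40)&(hsv[...,2]>150)]; print(np.linalg.lstsq(np.c_[X[:,:2]-[.455,.115],np.ones(len(X))],X[:,2],rcond=None)[0])
o=np.hypot(P[...,0]-.456,P[...,1]+.15)<.02; print('cover',np.nanmedian(P[o][:,2]),np.nanmin(P[o][:,2]),np.nanmax(P[o][:,2]))
```

```text
21.5667 [0.45621629 0.11535332 0.24726535] [-0.89431878  0.09228925 -0.47468651] 0.0021893324576749643
(1713, array([0.4617, 0.1177, 0.0657]), np.float64(0.0656), array([456.3, 116.2]), 28.9)
(794, array([0.4567, 0.1163, 0.119 ]), np.float64(0.119), array([456.6, 116.3]), 13.5)
[-0.00462907 -0.00040792  0.06567286]
cover 0.04989115057582072 0.024871913892136832 0.05220171221759334
```

View pics/w7.png

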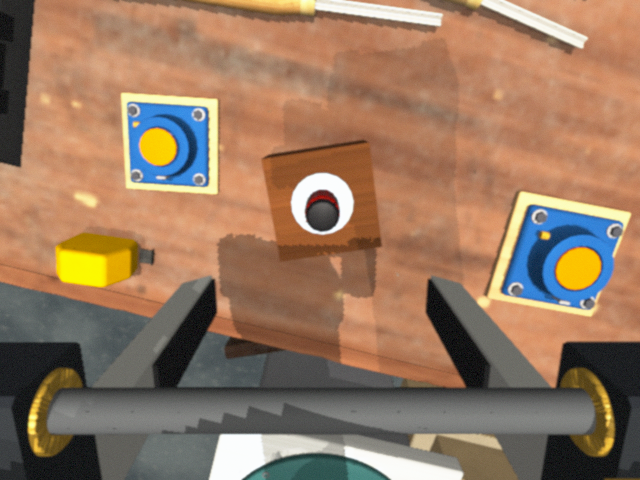

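The tool hangs upright at pixel (322,205), 1.5 mm off the hole's axis and with its flange fully down. The cover at (578,268) is flush. Handing in.

```bash
python3 -c "
from h import *
print(job_done())"
```

```text
the job is handed in; nothing more can be done
None
```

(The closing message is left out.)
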